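Load a gas pycnometer and hold its bayonet cap home

ROBOT

A 6-joint arm with a two-finger parallel gripper is mounted at the origin on a cart in front of the work surface, level with it; the furniture and walls round the work are solid. World frame = base frame: x ahead of the robot, y to its left, z up, the work surface at z = 0. Lengths are in m, angles in rad, forces in N, time in s.
With the tool pointing down it reaches from about 0.25 to 0.775 m from the base axis. Payload 4 kg.
Tool frame: the origin (TCP) lies at the very end of the fingers, on their centre line; the grasp point (between the pads) lies 19 mm behind it; x points along the fingers, y is the direction in which the jaws open and shut, and the axes are right-handed (so a half turn about x gives the same grasp; the last joint's range is limited). The gripper opens to 94 mm and grips with 3 to 60 N. Pads are 16 mm wide; open, the fingers measure 119 mm over their backs; the gripper's body (75 mm by 177 mm) begins 78 mm behind the grasp point.
Start: joints at [1.08, 0.087, 1.371, -0, 1.684, -0.103], TCP at [0.208, 0.509, 0.206] pointing down, gripper open.
Joint ranges: [-3.1, 3.1], [-0.76, 2.03], [0.27, 2.55], [-1.08, 4.22], [0.17, 2.65], [-2.57, 2.57]. Speed limits (rad/s): [2.79, 2.79, 3.14, 3.14, 3.14, 3.14].

INTERFACE

Orientations are given as [roll, pitch, yaw] about the fixed x, y, z axes, in that order (R = Rz(yaw) Ry(pitch) Rx(roll)).
In Python, from bench import robot gives the robot as it stands.
- The arm moves only by the tool carry_out, never from a script. Its argument "targets" is a list of rows, each a list of 5 numbers: the closure, from 0 (fully open) to 1 (shut), then the shift along the tool's x, y, z in cm, then the turn about the tool's x in degrees. In form: [[fingers, tx, ty, tz, turn], ...]. A call has 1 to 20 rows; each row shifts and turns the commanded pose from where the row before left it, along the tool's axes as they then stand; what a row does not reach is not made up. A row lasts 1/10 s, in which the tool goes at most 50 mm and 8.59 degrees, less where a joint would pass 70% of its speed; a pose out of reach is approached as far as the arm can. A call is refused whole if a number of a shift passes 5 or a number of a turn 8.59, either way. A call with a gripper value outside its range is refused whole. The fingers move at their own pace and stop on an object; the grip force is fixed at half the most. Time passes only in rows, so rows that do not move let the fingers close. It gives the time, the measured TCP pose, the force and the opening at its end, in the units of the state.
- robot.get_obs(): the state, without advancing time (a new reading comes with each control period).
- robot.snapshot(name): name is "scene" or "top" or "wrist"; returns a dict with "image" (400x640x3 uint8, red, green, blue), "camera_matrix" (3x3 intrinsics, pixels), "pose" (4x4, takes a point from camera to world coordinates). Camera axes: x right, y up, looking along -z (the intrinsics and any distortion apply to the point x, -y, -z); pixel columns grow to the right and rows downward; lengths in m; the calibration is good to about 2 mm. The wrist camera is an equidistant fisheye: a pixel r from the principal point sees the ray r / f radians off the axis. A picture is of the moment at which its call begins. There is no depth.
- robot.close_job(): hands the job in, once; it reports no verdict.
The state is a dict: "time": time; "joint_positions": joint angles; "qvel": joint speeds; "joint_torque": joint torques, N m; "tool_pos": TCP position; "ee_rot": TCP orientation; "wrist_force": force on the tool from outside, world axes, zero at the start; "wrist_torque": the same for the moment, N m; "width": finger opening in m.
Only numpy, scipy, OpenCV 4.12 (cv2) and the standard library are available. Lean on these libraries where they do the work, as an engineer would, in place of code of your own. Each camera call takes 0.05 s, during which the arm holds its last target. There are 200 camera calls.

TASK

Prepare the gas pycnometer for a density check: drop the smaller brass weight into its open chamber, then set the knurled bayonet cap over the chamber mouth and turn it until the hidden keyways inside its skirt drop over the pins. Press the cap fully home against the spring seal and finish while still gripping it and holding it down (the spring lifts it if you let go); leave everything else on the bench undisturbed.

Things in the scene. Friction and masses are not known exactly. Their poses are not given: they have to be found in the camera images.
- weight_small_center (a point): centre (half-way up) of the smaller brass weight, to be loaded: round body 18 mm in diameter, 28 mm tall, with a narrower neck and knob at the top; stands upright on the bench
- cap_grip (a point): centre of the knurled grip of the aluminium bayonet cap (160 g, standing skirt down), on its axis (z). The grip is 41 mm in diameter and 22 mm tall; this point is 11 mm below its top and 11 mm above the wider skirt's shoulder
- cap_rim (a point): same cap: centre of the lower rim of its skirt, 39 mm below cap_grip. The skirt is 59 mm in diameter, 28 mm tall, open below: bore 39.6 mm, 24 mm deep to its roof. Four keyways 90 degrees apart, 8.4 mm wide, run up the bore; they cannot be seen from outside and nothing marks them
- chamber_seat (a point): on the axis (z, up) of the pycnometer's chamber, level with the round steel flange on which the cap's rim sits when home. The flange lies 63 mm above the bench, 3 mm above the deck; the console rises towards this frame's -y, 80 mm from the axis, to 34 mm above this point. Chamber floor 12 mm below this point
- chamber_mouth (a point): on the chamber's axis at the top of the free seal ring, 27.5 mm above chamber_seat. The black seal ring (33 mm in diameter, opening 29 mm) stands 6.5 mm out of the steel spigot, which is 37 mm in diameter, rises 21 mm from the flange and is conical over its top 5 mm
- pin_tops (a point): on the chamber's axis, 12 mm above chamber_seat: level of the tops of four pins, 5 mm thick, 90 degrees apart, 4 mm out of the spigot, at an angle that differs from run to run and is not told. Off their angle the cap's rim stops here; when keyways and pins meet (play 0.08 rad either way) it sinks until, 3.5 mm above the flange, its roof meets the seal
- seal (a joint): how far the spring seal ring is pressed down (m): 0 free, 0.0035 with the cap fully home; its spring pushes with 4.5 N at 0 and 10 N when home
- weight_large: bystander: the larger brass weight, same shape, 22 mm diameter, 36 mm tall; origin at the centre of its underside
- dish: bystander: aluminium weighing dish, 59 mm across, 13 mm tall; origin under its centre
- crucible: bystander: white porcelain crucible, 37 mm across, 28 mm tall; origin under its centre
- crucible_lid: bystander: white porcelain crucible lid, 40 mm across, 14 mm tall; origin under its centre
- tweezers: bystander: steel tweezers, 140 mm long (own y), 10 mm high; origin under the middle
- beaker: bystander: glass beaker, 54 mm across, 68 mm tall; origin under its centre
- sample_bottle: bystander: sample bottle with a black cap, 42 mm across, 78 mm tall; origin under its centre
- pc_tower: fixed: tall black computer case, 447 mm deep (its x), 153 mm wide, 398 mm tall, at the left of the work, origin under its centre; keep arm and gripper clear of it
- mouse: fixed: black computer mouse on the bench, 104 mm long, 37 mm tall, near the two weights; origin under its centre
Mind the look-alikes: they are no part of the job. Leave any green or orange look-alike of the part that bears cap_grip alone.

How it is judged:
On the way, in this order (a step that is already met when the one before it is completed fails the run):
1. the smaller weight lies in the open chamber, let go (horizontal distance between weight_small_center and chamber_seat below 0.011 m and z of weight_small_center in the frame of chamber_seat below 0.012 m and contact force between the fingers and weight_small below 0.1 N and horizontal distance between cap_rim and chamber_seat above 0.06 m), for 0.2 s.
2. the cap's keyways have dropped over the pins (horizontal distance between cap_rim and chamber_seat below 0.003 m and angle between cap_rim's own z axis and vertical below 0.06 rad and z of cap_rim in the frame of chamber_seat below 0.008 m), for 0.1 s.
At the end, for the whole second after the job is handed in: The small weight lies in the chamber; the cap is on the chamber's axis within 3 mm, its rim within 1.5 mm of the flange, the seal pressed down more than 2 mm, and the fingers still grip the cap (over 3 N) through the last second (horizontal distance between weight_small_center and chamber_seat below 0.011 m and z of weight_small_center in the frame of chamber_seat below 0.012 m and horizontal distance between cap_rim and chamber_seat below 0.003 m and angle between cap_rim's own z axis and vertical below 0.06 rad and z of cap_rim in the frame of chamber_seat below 0.0015 m and value of joint seal above 0.002 m and contact force between the fingers and cap above 3 N); the arm keeps its last pose, push and grip.
It fails at once if a bystander on the bench is moved more than 20 mm (distance of any of weight_large, dish, crucible, crucible_lid, tweezers, beaker, sample_bottle from where it was at the start of the episode above 0.02 m).
It also fails if it takes over 72 s, if anything falls off the work surface, if the arm or the gripper's body presses on something with over 40 N, if the wrist force passes 120 N, or if a joint passes its speed limit or range.

## Working session

There is one attempt and no reset: what is moved stays moved. The work goes in short steps, Python scripts to look and compute and a tool call to move; the robot and the scene stay as the last step left them, time stands still between calls to the robot, and variables do not carry over. Pictures are saved under pics/ and viewed, about 8 in all and at most 12, crops included, and the job is handed in when it is done.

Besides the shell and the picture viewer there is one more tool, called after "Call:" by a JSON object that holds its "name" and its "arguments", one argument or row to a line. carry_out: Moves the arm, as the interface text tells. Its arguments: {"type":"object","properties":{"targets":{"type":"array","items":{"type":"array","items":{"type":"number"}}}},"required":["targets"]}

```bash
mkdir -p pics
cat > h.py <<'E'
from bench import robot
import cv2, numpy as np
def snap(n,f):
    s=robot.snapshot(n); cv2.imwrite('pics/'+f+'.png',s['image'][:,:,::-1]); np.savez('pics/'+f+'.npz',K=s['camera_matrix'],T=s['pose'],I=s['image']); return s
def ray(f,u,v):
    d=np.load('pics/'+f+'.npz');K,T=d['K'],d['T']
    x=(u-K[0,2])/K[0,0];y=(v-K[1,2])/K[1,1]
    if f[0]=='w':
        r=np.hypot(x,y);k=np.sin(r)/r if r>1e-9 else 1; c=np.array([x*k,-y*k,-np.cos(r)])
    else: c=np.array([x,-y,-1.])
    return T[:3,3],T[:3,:3]@c
def plane(f,u,v,z):
    o,d=ray(f,u,v); return (o+d*(z-o[2])/d[2]).round(4)
def proj(f,p):
    d=np.load('pics/'+f+'.npz');K,T=d['K'],d['T']
    c=T[:3,:3].T@(np.array(p)-T[:3,3]);x,y,z=c[0],-c[1],-c[2]
    if f[0]=='w':
        h=np.hypot(x,y);th=np.arctan2(h,z);x,y,z=x/h*th,y/h*th,1
    return (K[0,0]*x/z+K[0,2],K[1,1]*y/z+K[1,2])
E
python3 - <<'E'
from h import *
for n in['top','scene','wrist']:
    s=snap(n,n+'0');print(n,s['camera_matrix'].round(1).tolist(),s['pose'].round(3).tolist())
print(robot.get_obs())
E
```

```text
top [[421.0, 0.0, 313.0], [0.0, 421.0, 202.3], [0.0, 0.0, 1.0]] [[0.003, 0.989, -0.15, 0.314], [-1.0, 0.004, 0.003, 0.133], [0.003, 0.15, 0.989, 1.399], [0.0, 0.0, 0.0, 1.0]]
scene [[518.3, 0.0, 319.5], [0.0, 518.3, 199.2], [0.0, 0.0, 1.0]] [[-0.639, 0.503, -0.583, -0.733], [-0.77, -0.414, 0.486, 1.173], [0.003, 0.759, 0.651, 1.494], [0.0, 0.0, 0.0, 1.0]]
wrist [[309.7, 0.0, 322.6], [0.0, 309.7, 205.2], [0.0, 0.0, 1.0]] [[0.378, -0.894, -0.239, 0.138], [0.926, 0.365, 0.1, 0.537], [-0.002, -0.259, 0.966, 0.384], [0.0, 0.0, 0.0, 1.0]]
{'time': 0.15, 'joint_positions': array([ 1.07989590e+00,  8.78295131e-02,  1.37188785e+00, -1.31207752e-05,
        1.68357469e+00, -1.03112845e-01]), 'qvel': array([-0.00018693, -0.00340335, -0.00287592,  0.00113875,  0.00055346,
        0.00048557]), 'joint_torque': array([ 2.02167030e-03, -3.40641868e+01, -3.02793503e+01,  7.19454931e-02,
        3.05240555e-02, -1.03614191e-04]), 'tool_pos': array([0.20779989, 0.50879445, 0.2045586 ]), 'ee_rot': array([-1.66623608,  1.56909687, -2.05402513]), 'wrist_force': array([0.74119481, 0.42377008, 0.93814895]), 'wrist_torque': array([ 0.04570027,  0.01289249, -0.0460286 ]), 'width': 0.09410611938539877}
```

View pics/top0.png

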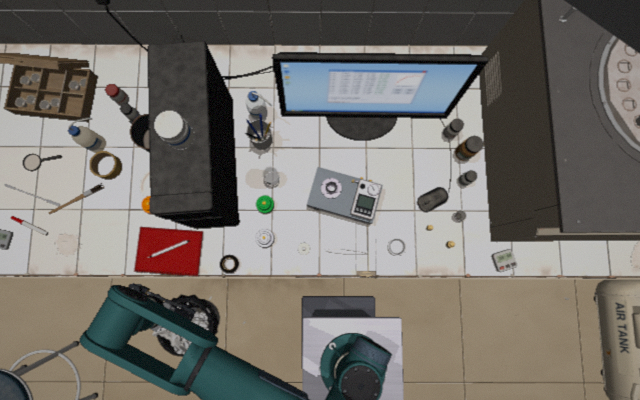

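View pics/scene0.png

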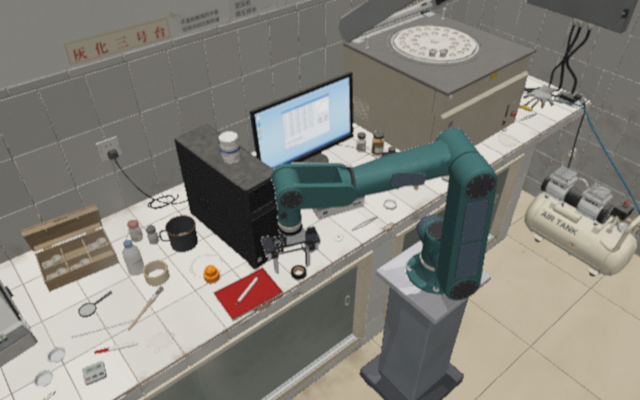

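The top view shows the pycnometer near (345,193) with the chamber at (331,187). An aluminium part, probably the cap, is at (265,239), and the brass weights are at (430,228) and (450,245). I'll zoom in on these.

Run:
```python
from h import *
I=cv2.imread('pics/top0.png')[155:285,220:480]
cv2.imwrite('pics/c0.png',cv2.resize(I,None,fx=3,fy=3,interpolation=cv2.INTER_CUBIC))
for n,u,v,z in[('cap',265,239,.05),('mouth',331,187,.09),('w1',430,228,.03),('w2',450,245,.03),('tower r',237,220,.398),('green',265,204,.05)]:print(n,plane('top0',u,v,z))
```

```text
cap [0.3989 0.2817 0.05  ]
mouth [0.5613 0.072  0.09  ]
w1 [ 0.4379 -0.2532  0.03  ]
w2 [ 0.3829 -0.316   0.03  ]
tower r [0.422 0.311 0.398]
green [0.512 0.284 0.05 ]
```

View pics/c0.png

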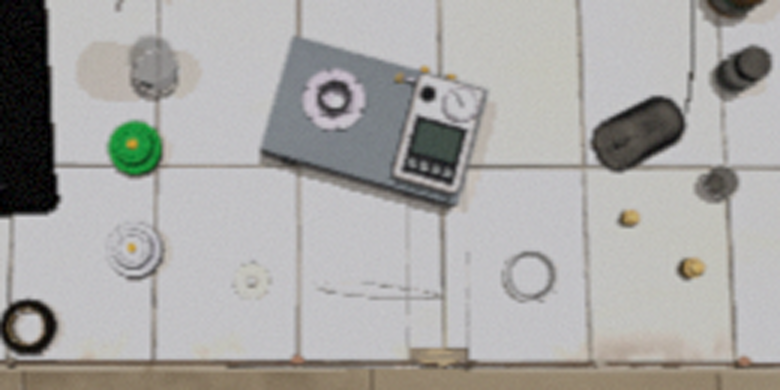

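The crop shows the cap at top-view px (264,238), the chamber at (331,188), the weights at (429,227) and (450,244), and a green decoy at (265,204). Next I work out the move over to the weights.

```bash
cat >> h.py <<'E'
from scipy.spatial.transform import Rotation as Ro
def Rt(): return Ro.from_euler('xyz',robot.get_obs()['ee_rot']).as_matrix()
def delta(p):
    o=robot.get_obs(); return (Rt().T@(np.array(p)-o['tool_pos'])*100).round(2)
def brass(f):
    d=np.load('pics/'+f+'.npz');h=cv2.cvtColor(d['I'],cv2.COLOR_RGB2HSV)
    m=cv2.inRange(h,(12,90,60),(32,255,255));n,_,st,c=cv2.connectedComponentsWithStats(m)
    return [(c[i].round(1).tolist(),st[i].tolist()) for i in range(1,n) if st[i,4]>12]
E
python3 - <<'E'
from h import *
for b in brass('top0'):print(b)
print(Rt().round(3).tolist()); d=np.load('pics/wrist0.npz')
print('cam in tool',(Rt().T@(d['T'][:3,3]-robot.get_obs()['tool_pos'])).round(4))
for p in([.40,.28,.2],[.36,-.25,.2]):print(delta(p))
E
```

```text
([29.7, 59.5], [0, 54, 77, 15, 490])
([30.8, 71.7], [25, 69, 16, 7, 46])
([81.3, 75.7], [71, 70, 19, 11, 77])
([50.6, 77.5], [47, 72, 10, 11, 43])
([60.9, 74.3], [59, 73, 5, 4, 15])
([30.8, 86.4], [25, 83, 12, 7, 21])
([49.4, 89.3], [37, 85, 24, 8, 58])
([58.6, 106.7], [5, 87, 82, 30, 558])
([26.0, 93.5], [20, 91, 16, 7, 56])
([50.3, 95.8], [44, 94, 16, 5, 50])
([267.2, 128.0], [265, 122, 6, 13, 26])
([466.1, 149.6], [462, 140, 15, 16, 58])
([102.9, 163.4], [90, 151, 27, 28, 165])
([68.2, 202.8], [50, 194, 34, 19, 71])
([145.9, 204.1], [142, 196, 9, 17, 115])
([429.4, 227.3], [427, 225, 6, 5, 20])
([450.0, 244.0], [447, 242, 7, 5, 31])
([608.0, 352.3], [606, 351, 5, 4, 18])
[[-0.001, 0.378, 0.926], [-0.002, 0.926, -0.378], [-1.0, -0.002, -0.0]]
cam in tool [-0.1795 -0.0006 -0.0748]
[  0.48 -13.91  26.44]
[  0.56 -64.49  42.78]
```

Call:
{"name": "carry_out", "arguments": {
  "targets": [
    [0.5,0,-3.86,3.08,0],
    [0.5,0,-3.86,3.08,0],
    [0.5,0,-3.86,3.08,0],
    [0.5,0,-3.86,3.08,0],
    [0.5,0,-3.86,3.08,0],
    [0.5,0,-3.86,3.08,0],
    [0.5,0,-3.86,3.08,0],
    [0.5,0,-3.86,3.08,0],
    [0.5,0,-3.86,3.08,0],
    [0.5,0,-3.86,3.08,0],
    [0.5,0,-3.86,3.08,0],
    [0.5,0,-3.86,3.08,0],
    [0.5,0,-3.86,3.08,0],
    [0.5,0,-3.86,3.08,0],
    [0.5,0,-3.86,3.08,0],
    [0.5,0,-3.86,3.08,0],
    [0.5,2,0,0,0],
    [0.5,0,0,0,0]
  ]
}}

```text
time: 1.95
tool_pos: [0.4291, -0.2491, 0.1818]
ee_rot: [2.853, 1.563, 2.463]
wrist_force: [-0.4, 0.2, -1.3]
width: 0.0468
```

Run:
```python
from h import *
snap('wrist','w1')
print(robot.get_obs()['tool_pos'],robot.get_obs()['joint_positions'].round(2))
for b in brass('w1'):print(b, plane('w1',*b[0],.025))
```

```text
[ 0.42959032 -0.2485209   0.18345905] [-0.64 -0.02  1.53  0.    1.64 -1.82]
([525.0, 1.9], [517, 0, 20, 7, 41]) [0.2902 0.0917 0.025 ]
([433.7, 19.8], [429, 18, 11, 4, 23]) [ 0.2888 -0.055   0.025 ]
([355.3, 43.7], [340, 38, 32, 13, 61]) [ 0.2889 -0.1536  0.025 ]
([321.1, 56.5], [307, 51, 29, 12, 44]) [ 0.2891 -0.1937  0.025 ]
([634.4, 59.7], [633, 57, 4, 6, 16]) [0.4083 0.3241 0.025 ]
([256.3, 84.1], [223, 69, 67, 33, 114]) [ 0.2892 -0.2698  0.025 ]
([203.6, 110.4], [199, 108, 10, 6, 13]) [ 0.2893 -0.3368  0.025 ]
([188.8, 118.2], [184, 115, 11, 7, 16]) [ 0.2891 -0.3572  0.025 ]
([179.0, 126.0], [172, 122, 12, 8, 46]) [ 0.2916 -0.3725  0.025 ]
([15.2, 133.8], [14, 131, 4, 7, 16]) [ 0.1401 -0.6728  0.025 ]
([55.5, 141.8], [54, 139, 5, 6, 19]) [ 0.2078 -0.5757  0.025 ]
([145.0, 143.7], [140, 140, 12, 8, 15]) [ 0.289  -0.4248  0.025 ]
([247.5, 183.4], [239, 173, 19, 20, 273]) [ 0.3866 -0.3235  0.025 ]
([318.5, 204.0], [311, 195, 15, 18, 194]) [ 0.4393 -0.2587  0.025 ]
([418.6, 324.9], [413, 300, 9, 47, 160]) [ 0.6505 -0.1974  0.025 ]
([226.4, 324.7], [224, 302, 9, 45, 152]) [ 0.5491 -0.4421  0.025 ]
```

View pics/w1.png

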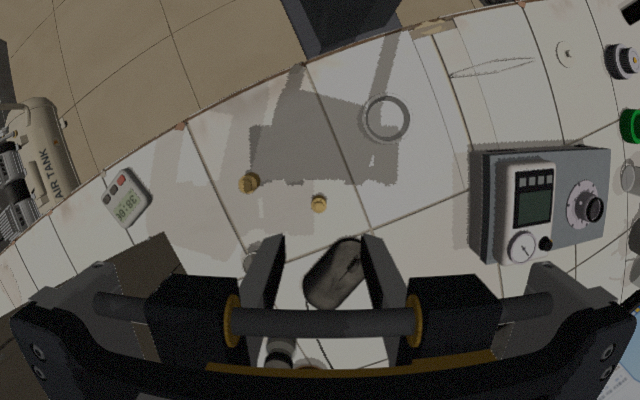

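The wrist view shows the smaller weight at (318,204), the larger at (247,183), and the mouse clear of the grasp at (337,272).

Run:
```python
from h import *
a=plane('w1',319,195,0);b=plane('w1',319,213,.028);z=Rt()[:,2]
print(a,b,'base-centre',a+z*.009, 'knob r6',b-z*.006,plane('w1',318.5,204,.014), plane('top0',429.4,227.3,.02),proj('w1',robot.get_obs()['tool_pos']))
print('cont height', plane('w1',311,204,.014),plane('w1',326,204,.014))
for p in (a+z*.009,b-z*.006):print(delta([*p[:2],.012]))
```

```text
[ 0.4351 -0.2566  0.    ] [ 0.4484 -0.2618  0.028 ] base-centre [ 4.43428481e-01 -2.60010953e-01 -4.25194156e-05] knob r6 [ 0.44284768 -0.25952603  0.02802835] [ 0.4419 -0.2599  0.014 ] [ 0.4411 -0.2541  0.02  ] (np.float64(324.80171305419907), np.float64(247.39566041918832))
cont height [ 0.4386 -0.2679  0.014 ] [ 0.4452 -0.2518  0.014 ]
[17.14 -0.57  1.8 ]
[17.14 -0.54  1.72]
```

Call:
{"name": "carry_out", "arguments": {
  "targets": [
    [0.5,0,-0.55,1.75,0],
    [0.5,4,0,0,0],
    [0.5,4,0,0,0],
    [0.5,4,0,0,0],
    [0.5,3,0,0,0],
    [0.5,1.0,0,0,0],
    [0.5,0.8,0,0,0],
    [0.5,0,0,0,0],
    [0.5,0,0,0,0]
  ]
}}

```text
time: 2.9
tool_pos: [0.4461, -0.2613, 0.0195]
ee_rot: [-0.232, 1.567, -0.619]
wrist_force: [-0.3, 0.1, 0.3]
width: 0.0469
```

Run:
```python
from h import *
s=snap('wrist','w2')
print(delta([.443,-.2597,.013]))
print([b for b in brass('w2') if 250<b[0][0]<400])
cv2.imwrite('pics/w2c.png',cv2.resize(s['image'][170:350,200:440,::-1],None,fx=3,fy=3))
```

```text
[ 0.66  0.04 -0.36]
[([323.1, 238.7], [310, 221, 28, 33, 620])]
```

View pics/w2c.png

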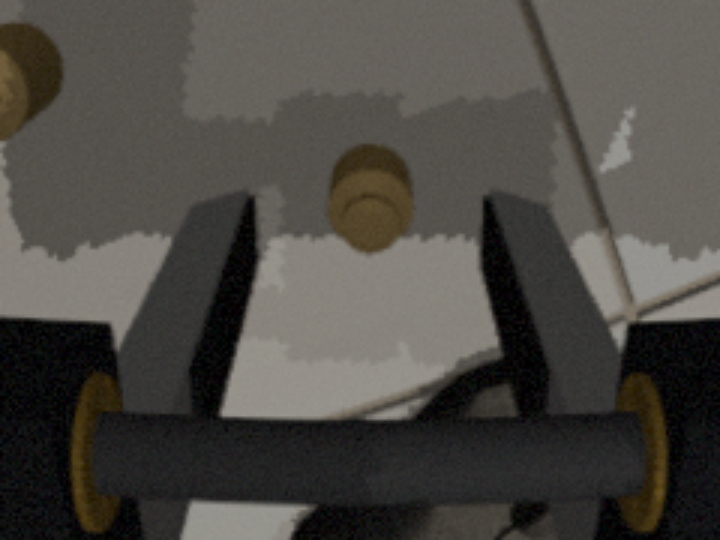

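Both fingers straddle the weight, which is centred laterally at (323,239). I'll make the fore-aft correction and then close.

Run:
```python
from h import *
z=Rt()[:,2]
for p in (plane('w2',323,218,0)+z*.009, plane('w2',323,253.5,.028)-z*.006):print(p.round(4),delta([*p[:2],.013]))
```

```text
[ 0.4428 -0.2605  0.    ] [ 0.66 -0.04 -0.34]
[ 0.4415 -0.2599  0.028 ] [ 0.66 -0.03 -0.48]
```

Call:
{"name": "carry_out", "arguments": {
  "targets": [
    [0.5,0.3,0,-0.38,0],
    [0.5,0.3,0,0,0],
    [0.85,0,0,0,0],
    [1,0,0,0,0],
    [1,0,0,0,0],
    [1,0,0,0,0],
    [1,0,0,0,0],
    [1,-1.5,0,0,0],
    [1,-4,0,0,0],
    [1,-5,0,0,0],
    [1,-4,0,0,0],
    [1,0,0,0,0]
  ]
}}

```text
time: 4.15
tool_pos: [0.4445, -0.2616, 0.1641]
ee_rot: [-0.251, 1.557, -0.638]
wrist_force: [0.7, -0.2, -0.6]
width: 0.0163
```

Run:
```python
from h import *
snap('top','top1');o=robot.get_obs();print(o['tool_pos'],o['width'])
# mouth estimate from top0: seal ring dark contour
d=np.load('pics/top0.npz')['I'];g=cv2.cvtColor(d,cv2.COLOR_RGB2GRAY)[170:205,312:350]
cv2.imwrite('pics/ch.png',cv2.resize(d[165:210,305:385,::-1],None,fx=8,fy=8,interpolation=cv2.INTER_NEAREST))
for z in(.063,.0905):print(plane('top0',331,187.7,z))
p=np.array([.562,.071,.15]);print(delta(p))
```

```text
[ 0.44309064 -0.26052683  0.1604372 ] 0.016128849857348988
[0.5641 0.0708 0.063 ]
[0.5589 0.0721 0.0905]
[ 0.96 35.19 -1.53]
```

View pics/ch.png

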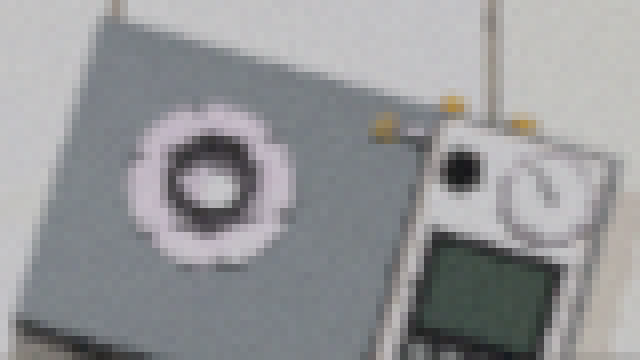

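Call:
{"name": "carry_out", "arguments": {
  "targets": [
    [1,-0.3,4.9,-0.35,0],
    [1,0,4.9,-0.35,0],
    [1,0,4.9,-0.35,0],
    [1,0,4.9,-0.35,0],
    [1,0,4.9,-0.35,0],
    [1,0,4.9,-0.35,0],
    [1,0,4.9,-0.35,0],
    [1,0,0,0,0],
    [1,0,0,0,0]
  ]
}}

```text
time: 5.1
tool_pos: [0.5472, 0.0685, 0.1571]
ee_rot: [-2.6, 1.566, -2.985]
wrist_force: [-0.2, -1.0, 0.4]
width: 0.0158
```

Run:
```python
from h import *
s=snap('wrist','w3');o=robot.get_obs();print(o['tool_pos'],o['width'],o['joint_positions'].round(2))
cv2.imwrite('pics/w3c.png',cv2.resize(s['image'][100:330,180:460,::-1],None,fx=2.7,fy=2.5))
print(proj('w3',[.562,.071,.0905]),proj('w3',[.562,.071,.063]))
```

```text
[0.54722625 0.06734917 0.15748137] 0.016090226348794798 [ 0.02  0.11  1.44 -0.    1.59 -1.16]
(np.float64(332.97629307016916), np.float64(230.05786038309213)) (np.float64(332.1056909910368), np.float64(220.2052559890702))
```

View pics/w3c.png

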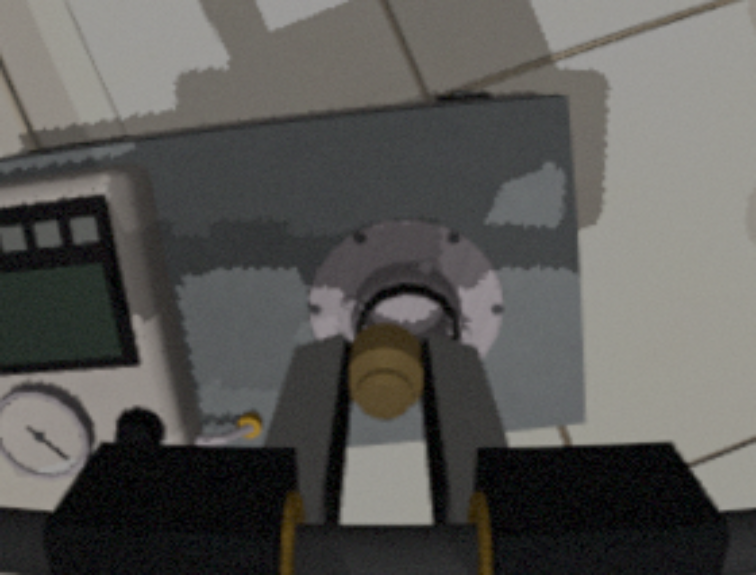

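The weight hangs upright between the fingers, at crop (385,370). The seal ring's centre is about px (331.5,231.6) and the midpoint of the flange bolts about (330.6,224).

Run:
```python
from h import *
print(plane('w3',331.5,231.6,.0905),plane('w3',330.6,224,.063))
a=(180+357/2.7,231.6);b=(180+461/2.7,231.6);print(np.linalg.norm(plane('w3',*a,.0905)-plane('w3',*b,.0905)))
g=cv2.cvtColor(np.load('pics/w3.npz')['I'],cv2.COLOR_RGB2GRAY)
print(g[206:232,325:337:3].tolist()); print(g[228,300:362].tolist())
for p in([.563,.0715],[.562,.071]):print(delta([*p,.098]))
```

```text
[0.5628 0.0693 0.0905] [0.5649 0.0683 0.063 ]
0.032608741159388534
[[55, 53, 47, 52], [52, 57, 46, 61], [49, 54, 53, 54], [51, 54, 58, 52], [54, 58, 60, 56], [58, 65, 65, 58], [67, 67, 66, 65], [60, 36, 38, 53], [39, 14, 26, 24], [9, 1, 0, 1], [4, 16, 14, 8], [14, 42, 53, 38], [40, 96, 115, 91], [113, 131, 136, 128], [133, 139, 141, 136], [139, 138, 141, 140], [136, 137, 139, 138], [140, 138, 140, 142], [139, 138, 138, 140], [141, 140, 138, 138], [135, 142, 137, 138], [120, 142, 131, 130], [82, 132, 110, 97], [64, 91, 83, 78], [53, 67, 80, 77], [48, 51, 70, 79]]
[141, 144, 146, 145, 141, 130, 126, 132, 134, 116, 82, 73, 45, 23, 22, 35, 48, 46, 63, 72, 77, 77, 76, 77, 78, 82, 82, 98, 132, 106, 85, 110, 134, 136, 97, 81, 81, 78, 77, 77, 79, 66, 57, 42, 40, 52, 64, 53, 21, 42, 82, 76, 89, 105, 118, 143, 142, 141, 140, 140, 141, 145]
[5.94 0.99 1.32]
[5.94 0.91 1.25]
```

Call:
{"name": "carry_out", "arguments": {
  "targets": [
    [1,0,0.8,1.4,0],
    [1,2.5,0,0,0],
    [1,2.2,0,0,0],
    [1,0,0,0,0],
    [1,0,0,0,0]
  ]
}}

```text
time: 5.65
tool_pos: [0.5637, 0.0682, 0.1121]
ee_rot: [-2.635, 1.569, -3.025]
wrist_force: [-0.2, -0.1, 0.5]
width: 0.0157
```

Run:
```python
from h import *
s=snap('wrist','w4');o=robot.get_obs();print(o['tool_pos'],delta([.563,.0695,.095]))
cv2.imwrite('pics/w4c.png',cv2.resize(s['image'][160:310,240:420,::-1],None,fx=4,fy=4))
```

```text
[0.56447327 0.06853749 0.11324337] [ 1.82  0.03 -0.17]
```

View pics/w4c.png

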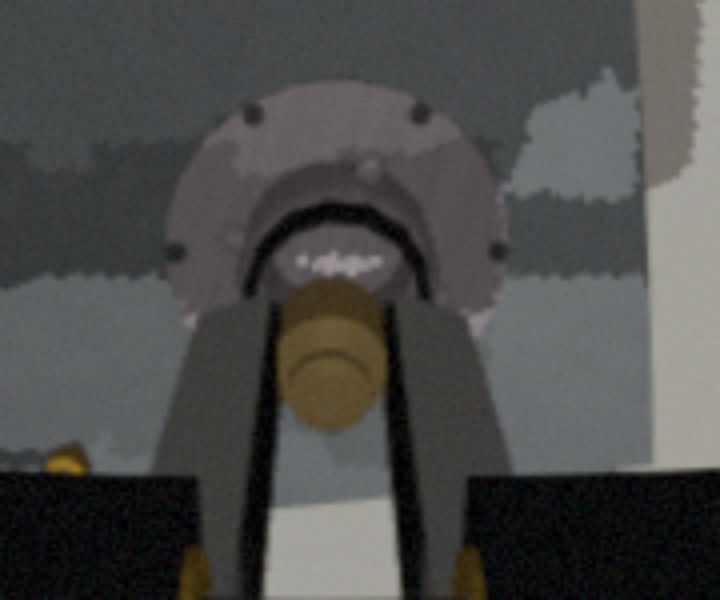

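Run:
```python
from h import *
z=Rt()[:,2]
w=plane('w4',240+332/4,160+279/4,.100)+z*.009
r=plane('w4',240+338.5/4,160+203/4,.0905)+z*.0165
print(w,r,(Rt().T@(r-w)*100).round(2))
```

```text
[0.56572556 0.06698166 0.10000721] [0.56356352 0.06903304 0.09051323] [ 0.95  0.11 -0.28]
```

Correct by that offset, lower the weight into the mouth, and release.

Call:
{"name": "carry_out", "arguments": {
  "targets": [
    [1,0,0.1,-0.25,0],
    [1,1.0,0,0,0],
    [1,0.7,0,0,0],
    [1,0,0,0,0],
    [1,0,0,0,0],
    [0.7,0,0,0,0],
    [0.6,0,0,0,0],
    [0.6,0,0,0,0],
    [0.6,0,0,0,0],
    [0.6,-2,0,0,0],
    [0.6,-4,0,0,0],
    [0.4,-4,0,0,0],
    [0,0,0,0,0]
  ]
}}

```text
time: 7.0
tool_pos: [0.5657, 0.0717, 0.2032]
ee_rot: [0.421, 1.557, 0.033]
wrist_force: [0.5, -0.1, 0.7]
width: 0.0501
```

Run:
```python
from h import *
s=snap('wrist','w5');o=robot.get_obs();print(o['tool_pos'],o['width'],o['wrist_force'].round(1))
cv2.imwrite('pics/w5c.png',cv2.resize(s['image'][110:310,220:440,::-1],None,fx=3,fy=3))
```

```text
[0.56437714 0.07166138 0.19983319] 0.054236818508237764 [-0.4  0.  -0.4]
```

View pics/w5c.png

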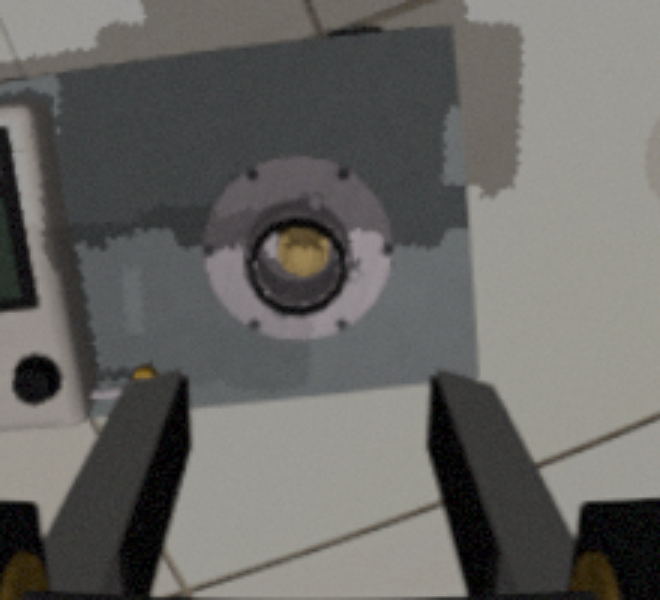

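The weight sits inside the chamber, at crop (303,252). The seal ring's centre is at crop (298,265). Now I check the tower clearance and find the cap.

Run:
```python
from h import *
c=lambda u,v:(220+u/3,110+v/3)
print('mouth',plane('w5',*c(298,265.5),.0905),'flange',plane('w5',*c(298.3,249.3),.063))
print('tower base corner',plane('top0',239,227,0),plane('top0',239,227,.05), plane('top0',157,215,.0), [plane('top0',u,v,.398) for u,v in((212,192),(150,188),(207,42))])
print('cap',plane('top0',264.3,237.7,.05),plane('top0',264.3,237.7,.061),plane('top0',264.3,239.5,.028))
print(delta([.38,.27,.25]))
I=np.load('pics/top0.npz')['I'][:,:,::-1]
cv2.imwrite('pics/tw.png',cv2.resize(I[170:275,140:300],None,fx=5,fy=5,interpolation=cv2.INTER_CUBIC))
```

```text
mouth [0.563  0.0693 0.0905] flange [0.5641 0.0688 0.063 ]
tower base corner [0.4417 0.3746 0.    ] [0.4371 0.3659 0.05  ] [0.4809 0.6496 0.    ] [array([0.4896, 0.3733, 0.398 ]), array([0.4989, 0.5232, 0.398 ]), array([0.8777, 0.4012, 0.398 ])]
cap [0.4031 0.2841 0.05  ] [0.4024 0.2828 0.061 ] [0.3987 0.2864 0.028 ]
[ -5.17  11.41 -24.53]
```

View pics/tw.png

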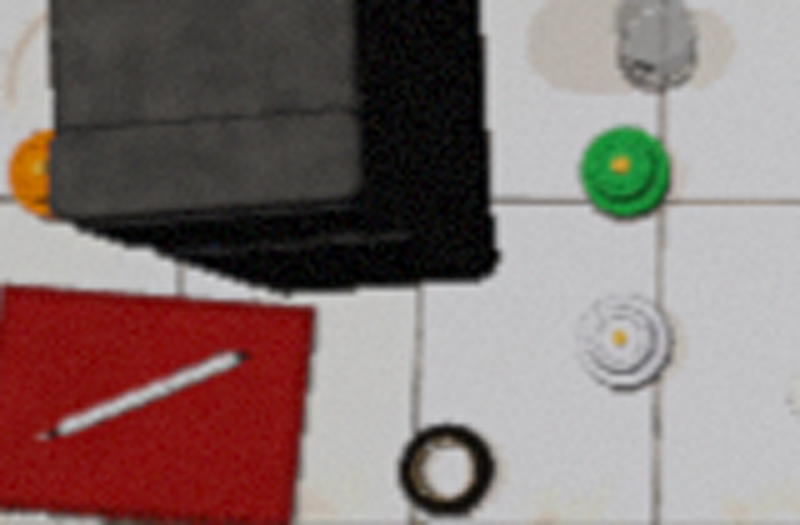

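Call:
{"name": "carry_out", "arguments": {
  "targets": [
    [0,0,0,0,-8.5],
    [0,0,0,0,-8.5],
    [0,0,0,0,-8.5],
    [0,0,0,0,-8.5],
    [0,0,0,0,-8.5],
    [0,0,0,0,0]
  ]
}}

```text
time: 7.65
tool_pos: [0.5615, 0.0716, 0.1936]
ee_rot: [2.79, 1.568, -3.14]
wrist_force: [0.4, 0.0, -0.2]
width: 0.0937
```

Run:
```python
from h import *
o=robot.get_obs();print(o['tool_pos'],o['width'],o['joint_positions'].round(2));print(Rt().round(3).tolist(),delta([.385,.277,.2]))
```

```text
[0.56151905 0.07155022 0.19356342] 0.09373318659655032 [ 0.03  0.13  1.35  0.    1.67 -1.9 ]
[[-0.003, -0.346, 0.938], [-0.0, 0.938, 0.346], [-1.0, 0.001, -0.003]] [-0.59 25.39 -9.45]
```

Call:
{"name": "carry_out", "arguments": {
  "targets": [
    [0,-0.1,4.23,-1.58,0],
    [0,-0.1,4.23,-1.58,0],
    [0,-0.1,4.23,-1.58,0],
    [0,-0.1,4.23,-1.58,0],
    [0,-0.1,4.23,-1.58,0],
    [0,-0.1,4.23,-1.58,0],
    [0,0,0,0,0],
    [0,0,0,0,0]
  ]
}}

```text
time: 8.45
tool_pos: [0.3847, 0.2771, 0.2008]
ee_rot: [-2.298, 1.57, -1.944]
wrist_force: [0.2, -0.0, 0.2]
width: 0.0936
```

Run:
```python
from h import *
s=snap('wrist','w6');o=robot.get_obs();print(o['tool_pos'],o['width'],o['joint_positions'].round(2))
cv2.imwrite('pics/w6c.png',cv2.resize(s['image'][90:310,160:480,::-1],None,fx=2.5,fy=2.5))
```

```text
[0.38542679 0.27641555 0.20083054] 0.09412462503830742 [ 0.5  -0.08  1.55 -0.    1.67 -1.42]
```

View pics/w6c.png

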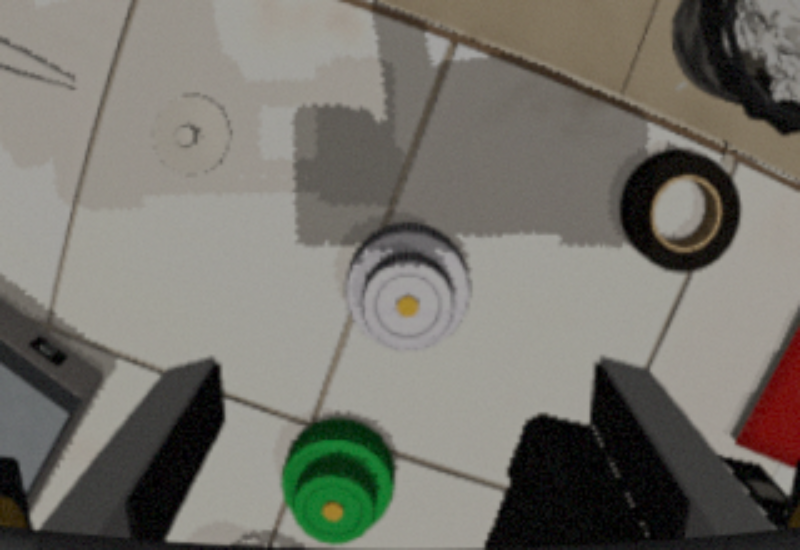

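The cap's top centre, marked by a brass dot, is at crop (407,306). The fingers straddle it and the tape roll, green decoy and tower stay clear.

Run:
```python
from h import *
p=plane('w6',160+407.5/2.5,90+306/2.5,.050);print(p,delta([*p[:2],.022]))
print('tape',[plane('w6',160+u/2.5,90+210/2.5,.0) for u in (620,740)])
```

```text
[0.4051 0.284  0.05  ] [17.88  0.05  2.12]
tape [array([0.3337, 0.373 , 0.    ]), array([0.3087, 0.436 , 0.    ])]
```

Call:
{"name": "carry_out", "arguments": {
  "targets": [
    [0,0,0.05,2.1,0],
    [0,4,0,0,0],
    [0,4,0,0,0],
    [0,4,0,0,0],
    [0,3.0,0,0,0],
    [0,1.0,0,0,0],
    [0,0,0,0,0],
    [0,0,0,0,0]
  ]
}}

```text
time: 9.3
tool_pos: [0.4066, 0.2845, 0.0429]
ee_rot: [0.116, 1.568, 0.468]
wrist_force: [0.4, -0.2, 0.1]
width: 0.0938
```

Run:
```python
from h import *
s=snap('wrist','w7');o=robot.get_obs();print(o['tool_pos'],o['wrist_force'])
h=cv2.cvtColor(s['image'],cv2.COLOR_RGB2HSV);m=cv2.inRange(h,(12,90,60),(32,255,255));m[:200]=0;m[300:]=0
n,_,st,c=cv2.connectedComponentsWithStats(m)
for i in range(1,n):
    if st[i,4]>15:
        p=plane('w7',*c[i],.05);print(c[i],st[i],p,delta([*p[:2],.031]))
```

```text
[0.40683496 0.28492982 0.04359154] [ 0.50903472  0.03205659 -0.47998399]
[502.96341463 201.65853659] [492 200  24   5  82] [0.3369 0.3828 0.05  ] [ 1.25 11.6  -3.19]
[323.55  248.735] [316 241  16  16 200] [0.4049 0.2836 0.05  ] [ 1.26 -0.06 -0.23]
[150.85714286 296.23809524] [148 293   6   7  21] [0.488  0.1792 0.05  ] [  1.27 -12.73   3.96]
[494.4375 296.375 ] [492 294   5   6  16] [0.4012 0.416  0.05  ] [ 1.28 12.49  3.99]
```

Call:
{"name": "carry_out", "arguments": {
  "targets": [
    [0,0.6,-0.05,-0.2,0],
    [0,0.55,0,0,0],
    [0,0,0,0,0],
    [0.4,0,0,0,0],
    [1,0,0,0,0],
    [1,0,0,0,0],
    [1,0,0,0,0],
    [1,0,0,0,0],
    [1,0,0,0,0],
    [1,0,0,0,0]
  ]
}}

```text
time: 10.35
tool_pos: [0.4033, 0.2834, 0.03]
ee_rot: [0.431, 1.571, 0.785]
wrist_force: [-0.3, 0.4, -0.4]
width: 0.0416
```

```bash
cat >> h.py <<'E'
def dot(f,z):
    s=snap('wrist',f);o=robot.get_obs();print(o['tool_pos'].round(4),o['width'].round(4),o['wrist_force'].round(1),o['wrist_torque'].round(2),o['joint_positions'].round(2))
    h=cv2.cvtColor(s['image'],cv2.COLOR_RGB2HSV);m=cv2.inRange(h,(12,90,60),(32,255,255));m[:200]=0;m[290:]=0;m[:,:270]=0;m[:,380:]=0
    n,_,st,c=cv2.connectedComponentsWithStats(m)
    for i in range(1,n):
        if st[i,4]>60:
            p=plane(f,*c[i],z);print('dot',c[i].round(1),p,delta([*p[:2],o['tool_pos'][2]]))
E
python3 - <<'E'
from h import *
dot('w8',.05)
E
```

```text
Traceback (most recent call last):
  File "h.py", line 29, in dot
    s=snap('wrist',f);o=robot.get_obs();print(o['tool_pos'].round(4),o['width'].round(4),o['wrist_force'].round(1),o['wrist_torque'].round(2),o['joint_positions'].round(2))
                                                                     ^^^^^^^^^^^^^^^^
AttributeError: 'float' object has no attribute 'round'
```

Call:
{"name": "carry_out", "arguments": {
  "targets": [
    [1,-1,0,0,0],
    [1,-3,0,0,0],
    [1,-4,0,0,0],
    [1,-4,0,0,0],
    [1,-2,0,0,0],
    [1,0,0,0,0],
    [1,0,0,0,0]
  ]
}}

```text
time: 11.1
tool_pos: [0.403, 0.2832, 0.1695]
ee_rot: [-3.067, 1.57, -2.713]
wrist_force: [0.0, 1.2, -2.1]
width: 0.0396
```

```bash
sed -i "s/o\['width'\].round(4)/round(o['width'],4)/" h.py
python3 - <<'E'
from h import *
dot('w9',robot.get_obs()['tool_pos'][2]+.0195)
o=robot.get_obs();print(delta([.563,.0693,o['tool_pos'][2]]))
E
```

```text
[0.4024 0.2829 0.1683] 0.0394 [-0.1 -0.4 -3.1] [ 0.02  0.05 -0.02] [ 0.5  -0.03  1.56  0.    1.61 -1.43]
dot [322.5 263. ] [0.405  0.2829 0.189 ] [-0.   -0.09  0.25]
[-1.00e-02 -2.56e+01  7.66e+00]
```

Call:
{"name": "carry_out", "arguments": {
  "targets": [
    [1,0,-4.8,0,0],
    [1,0,-4.8,0,0],
    [1,0,-3.2,2.74,0],
    [1,0,-3.2,2.74,0],
    [1,0,-3.2,2.74,0],
    [1,0,-3.2,2.74,0],
    [1,0,-3.2,2.74,0],
    [1,0,0,0,0],
    [1,0,0,0,0],
    [1,0,0,0,0]
  ]
}}

```text
time: 12.15
tool_pos: [0.6191, 0.0913, 0.1683]
ee_rot: [2.702, 1.567, 3.056]
wrist_force: [-0.1, -0.5, -1.9]
width: 0.0395
```

Run:
```python
from h import *
dot('w10',robot.get_obs()['tool_pos'][2]+.0195)
print(proj('w10',[.563,.0693,.0905]))
I=np.load('pics/w10.npz')['I'][:,:,::-1]
cv2.imwrite('pics/w10c.png',cv2.resize(I[110:310,220:440],None,fx=3,fy=3))
```

```text
[0.6192 0.0915 0.1691] 0.0397 [ 1.2  0.3 -1.7] [ 0.08  0.03 -0.01] [ 0.06  0.27  1.23  0.    1.64 -1.87]
dot [322.6 263. ] [0.6211 0.091  0.1878] [-0.   -0.11  0.16]
(np.float64(322.18430965608036), np.float64(142.47373597781973))
```

View pics/w10c.png

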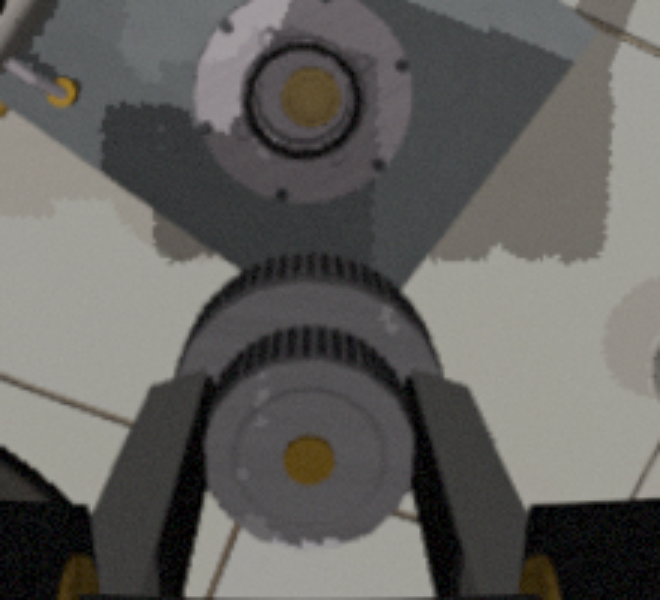

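The ring's centre is at crop (302.5,100) and the cap's dot at (308.5,460). The weight shows inside the ring. That is my 12th and last picture, so from here I go by numbers.

Run:
```python
from h import *
m=plane('w10',220+302.5/3,110+100/3,.0905);print('mouth',m)
# cap top height check: grip diameter in image
for zt in(.183,.1885,.194):
    a=plane('w10',220+205/3,110+450/3,zt);b=plane('w10',220+413/3,110+450/3,zt);d=plane('w10',322.6,263,zt)
    print(zt,np.linalg.norm(a-b).round(4),d,'move',(Rt().T@(m-d)*100).round(2))
```

```text
mouth [0.5641 0.0685 0.0905]
0.183 0.0407 [0.6232 0.0918 0.183 ] move [ 9.26 -0.14 -6.33]
0.1885 0.0395 [0.6208 0.0909 0.1885] move [ 9.81 -0.14 -6.08]
0.194 0.0379 [0.6183 0.09   0.194 ] move [10.36 -0.14 -5.81]
```

Call:
{"name": "carry_out", "arguments": {
  "targets": [
    [1,0,-0.07,-3,0],
    [1,0,-0.07,-3.1,0],
    [1,2,0,0,0],
    [1,1.5,0,0,0],
    [1,0,0,0,0],
    [1,0,0,0,0],
    [1,0,0,0,0]
  ]
}}

```text
time: 12.9
tool_pos: [0.5644, 0.0686, 0.1357]
ee_rot: [-0.26, 1.57, 0.095]
wrist_force: [0.2, 0.2, -1.8]
width: 0.0393
```

Run:
```python
from h import *
for k in range(3): dot('w11',robot.get_obs()['tool_pos'][2]+.0185)
```

```text
[0.5645 0.0686 0.1359] 0.0392 [ 0.6  0.9 -2. ] [ 0.07  0.06 -0.02] [ 0.02  0.15  1.44  0.    1.55 -1.9 ]
dot [322.5 263. ] [0.5668 0.0685 0.1542] [ 0.   -0.08  0.21]
[0.5645 0.0685 0.1358] 0.0395 [-0.3  0.2 -1.3] [ 0.09  0.05 -0.02] [ 0.02  0.15  1.44  0.    1.55 -1.9 ]
dot [322.5 263. ] [0.567  0.0684 0.1544] [ 0.   -0.09  0.23]
[0.5645 0.0684 0.1358] 0.0391 [-0.6  0.5 -1.7] [-0.01  0.05  0.02] [ 0.02  0.15  1.44  0.    1.55 -1.9 ]
dot [322.5 263. ] [0.567  0.0684 0.1543] [ 0.   -0.09  0.24]
```

Call:
{"name": "carry_out", "arguments": {
  "targets": [
    [1,0,0.1,-0.2,0],
    [1,0.8,0,0,0],
    [1,0.7,0,0,0],
    [1,0.2,0,0,0],
    [1,0.2,0,0,0],
    [1,0,0,0,0],
    [1,0,0,0,0]
  ]
}}

```text
time: 13.75
tool_pos: [0.5616, 0.0685, 0.1161]
ee_rot: [-0.01, 1.571, 0.344]
wrist_force: [0.7, 0.3, -1.4]
width: 0.0392
```

Run:
```python
from h import *
for k in range(2): dot('w12',robot.get_obs()['tool_pos'][2]+.0185)
```

```text
[0.5618 0.0685 0.1162] 0.0395 [ 0.8  0.  -1.7] [0.07 0.03 0.01] [ 0.02  0.16  1.47  0.    1.51 -1.9 ]
dot [322.5 263. ] [0.5641 0.0684 0.1346] [ 0.   -0.09  0.22]
[0.5618 0.0685 0.1163] 0.0394 [ 0.7  0.1 -1.4] [ 0.09  0.01 -0.1 ] [ 0.02  0.16  1.47  0.    1.51 -1.9 ]
dot [322.5 263. ] [0.5642 0.0684 0.1347] [ 0.   -0.1   0.22]
```

Call:
{"name": "carry_out", "arguments": {
  "targets": [
    [1,0.3,0,0,0],
    [1,0.3,0,0,0],
    [1,0.2,0,0,0],
    [1,0,0,0,0],
    [1,0,0,0,0]
  ]
}}

```text
time: 14.35
tool_pos: [0.5615, 0.0685, 0.1078]
ee_rot: [2.547, 1.57, 2.901]
wrist_force: [0.4, -0.7, -2.0]
width: 0.0394
```

Run:
```python
from h import *
for k in range(2): dot('w13',robot.get_obs()['tool_pos'][2]+.0185)
```

```text
[0.5616 0.0685 0.108 ] 0.0395 [ 1.2  0.  -2. ] [ 0.04  0.04 -0.  ] [ 0.02  0.16  1.48  0.    1.5  -1.9 ]
dot [322.5 263. ] [0.5639 0.0684 0.1263] [ 0.   -0.09  0.22]
[0.5617 0.0685 0.1081] 0.0398 [ 0.3  0.5 -1.7] [0.04 0.02 0.02] [ 0.02  0.16  1.48  0.    1.5  -1.9 ]
dot [322.5 263. ] [0.564  0.0684 0.1265] [ 0.   -0.09  0.22]
```

Call:
{"name": "carry_out", "arguments": {
  "targets": [
    [1,0.15,0,0,0],
    [1,0.15,0,0,0],
    [1,0.1,0,0,0],
    [1,0,0,0,0]
  ]
}}

```text
time: 14.85
tool_pos: [0.5618, 0.0686, 0.1047]
ee_rot: [-0.22, 1.57, 0.134]
wrist_force: [-1.4, 0.6, 2.0]
width: 0.0395
```

Call:
{"name": "carry_out", "arguments": {
  "targets": [
    [1,0.15,0,0,0],
    [1,0,0,0,0]
  ]
}}

```text
time: 15.05
tool_pos: [0.5619, 0.0686, 0.1045]
ee_rot: [-0.258, 1.569, 0.096]
wrist_force: [-2.6, -0.4, 6.3]
width: 0.0392
```

Call:
{"name": "carry_out", "arguments": {
  "targets": [
    [1,0,0,0,3],
    [1,0,0,0,3],
    [1,0,0,0,3],
    [1,0,0,0,3],
    [1,0,0,0,3],
    [1,0,0,0,3],
    [1,0,0,0,3]
  ]
}}

```text
time: 15.75
tool_pos: [0.5625, 0.0684, 0.1044]
ee_rot: [-0.064, 1.568, -0.079]
wrist_force: [-0.2, -0.6, 5.2]
width: 0.0397
```

Call:
{"name": "carry_out", "arguments": {
  "targets": [
    [1,0,0,0,3],
    [1,0,0,0,3],
    [1,0,0,0,3],
    [1,0,0,0,3],
    [1,0,0,0,3],
    [1,0,0,0,3]
  ]
}}

```text
time: 16.35
tool_pos: [0.5624, 0.0684, 0.1042]
ee_rot: [0.253, 1.568, -0.075]
wrist_force: [-1.1, -1.1, 4.3]
width: 0.0392
```

Call:
{"name": "carry_out", "arguments": {
  "targets": [
    [1,0.05,0,0,3],
    [1,0,0,0,3],
    [1,0,0,0,3],
    [1,0,0,0,3],
    [1,0,0,0,3],
    [1,0,0,0,3]
  ]
}}

```text
time: 16.95
tool_pos: [0.562, 0.0694, 0.1015]
ee_rot: [1.725, 1.568, 1.082]
wrist_force: [1.6, 3.0, -1.7]
width: 0.04
```

Run:
```python
from h import *
dot('w14',robot.get_obs()['tool_pos'][2]+.0185)
```

```text
[0.562  0.0695 0.1016] 0.0396 [ 1.1  1.8 -1.8] [ 0.41 -0.3   0.04] [ 0.02  0.16  1.49  0.    1.48 -0.91]
dot [322.5 263.1] [0.5641 0.0671 0.12  ] [-0.   -0.07  0.31]
```

The force vanished and z fell by about 3 mm, so the keyways have dropped over the pins. I relieve the sideways load first, then press down.

Run:
```python
from h import *
print(Rt().round(3).tolist(), (Rt().T@np.array([0,.001,0])*100).round(3))
```

```text
[[0.001, 0.6, 0.8], [0.002, 0.8, -0.6], [-1.0, 0.002, -0.0]] [ 0.    0.08 -0.06]
```

Call:
{"name": "carry_out", "arguments": {
  "targets": [
    [1,0,0.08,-0.06,0],
    [1,0.15,0,0,0],
    [1,0.15,0,0,0],
    [1,0.1,0,0,0],
    [1,0,0,0,0]
  ]
}}

```text
time: 17.5
tool_pos: [0.5618, 0.0697, 0.0979]
ee_rot: [1.159, 1.57, 0.519]
wrist_force: [2.8, 1.3, -2.2]
width: 0.0393
```

Run:
```python
from h import *
dot('w15',robot.get_obs()['tool_pos'][2]+.0185)
```

```text
[0.5618 0.0697 0.0978] 0.0395 [ 2.9  1.  -1.9] [ 0.43 -0.45  0.1 ] [ 0.02  0.17  1.5   0.    1.48 -0.91]
dot [322.5 263. ] [0.5639 0.0675 0.1164] [ 0.   -0.05  0.3 ]
```

Call:
{"name": "carry_out", "arguments": {
  "targets": [
    [1,0.15,0.03,0.04,0],
    [1,0.15,0,0,0],
    [1,0.15,0,0,0],
    [1,0.15,0,0,0],
    [1,0,0,0,0]
  ]
}}

```text
time: 18.05
tool_pos: [0.5622, 0.0695, 0.0935]
ee_rot: [0.611, 1.57, -0.03]
wrist_force: [-1.7, 1.0, 5.2]
width: 0.0395
```

Run:
```python
from h import *
dot('w16',robot.get_obs()['tool_pos'][2]+.0185)
```

```text
[0.5622 0.0695 0.0935] 0.0393 [-1.5  1.3  6.8] [0.25 0.25 0.06] [ 0.02  0.17  1.5  -0.    1.47 -0.91]
dot [322.5 263. ] [0.5643 0.0672 0.112 ] [ 0.   -0.06  0.3 ]
```

Call:
{"name": "carry_out", "arguments": {
  "targets": [
    [1,0.15,0,0,0],
    [1,0.15,0,0,0],
    [1,0.15,0,0,0],
    [1,0,0,0,0],
    [1,0,0,0,0]
  ]
}}

```text
time: 18.6
tool_pos: [0.5623, 0.0695, 0.0929]
ee_rot: [0.538, 1.568, -0.103]
wrist_force: [-6.5, 1.0, 19.5]
width: 0.0395
```

Run:
```python
from h import *
for k in range(3): dot('w17',robot.get_obs()['tool_pos'][2]+.0185)
print('tool axis down:',Rt()[:,0].round(4), robot.get_obs()['time'])
```

```text
[0.5623 0.0695 0.0929] 0.0394 [-7.8  1.3 19.7] [0.1  1.48 0.03] [ 0.02  0.17  1.5  -0.    1.46 -0.91]
dot [322.4 263. ] [0.5643 0.0672 0.1114] [ 0.   -0.06  0.3 ]
[0.5623 0.0695 0.0929] 0.0394 [-7.5  1.2 19.8] [0.13 1.44 0.08] [ 0.02  0.17  1.5  -0.    1.46 -0.91]
dot [322.5 263. ] [0.5643 0.0673 0.1114] [ 0.   -0.06  0.29]
[0.5623 0.0695 0.0929] 0.0392 [-6.8  1.1 19.6] [ 0.1   1.48 -0.04] [ 0.02  0.17  1.5  -0.    1.46 -0.91]
dot [322.5 263. ] [0.5644 0.0673 0.1114] [ 0.   -0.05  0.3 ]
tool axis down: [ 2.9e-03 -3.0e-04 -1.0e+00] 18.75
```

```bash
python3 -c "
from h import *
print(robot.close_job());print(robot.get_obs()['tool_pos'],robot.get_obs()['wrist_force'])"
```

```text
the job is handed in; nothing more can be done
None
the job is handed in; nothing more can be done
```

I handed the job in at about 18.8 s, with the smaller weight in the chamber and the cap pressed home and still gripped. `close_job` reports no verdict, so success is judged only from my own readings.

**What I did:** I dropped the smaller weight into the chamber and saw it inside the seal ring afterwards. I then set the cap on the pins and turned it about 57° until the keyways dropped over them. Finally I pressed it against the spring seal and held it there.

**Last checks:**
- **Depth:** The tool stood at z = 0.0929 m, 11.6 mm below where the cap rested on the pins (12 mm expected). From there, 4.5 mm more command gave only 0.6 mm of travel, so it was against a hard stop.
- **Hold:** The upward push was about 20 N and steady. The finger opening stayed at 39 mm, and the cap had not slipped in the grip.
- **Axis:** The cap centre measured (0.5643, 0.0672) against the chamber mouth at about (0.564, 0.069). That is a 1–2 mm difference, about the calibration error, and the cap is held by the spigot.

**Odd or not checked:**
- A side force of about 7 N remained at the end.
- The width over the 18 mm weight read only 16 mm, and over the 41 mm grip 39 mm, so the reading seems about 2 mm low.
- I did not re-measure the bystanders at the end. I saw no contact with any of them on the way.

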